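# Load a shield can rim-down and hold the carrier up level

### The arm

A 6-joint arm with a two-finger parallel gripper is mounted at the origin on the work surface. World frame = base frame: x ahead of the robot, y to its left, z up, the work surface at z = 0. Lengths are in m, angles in rad, forces in N, time in s.
With the tool pointing down it reaches from about 0.4 to 0.825 m from the base axis. Payload 7 kg.
Tool frame: the origin (TCP) lies midway between the tips of the shut fingers; the grasp point (between the pads) lies hold_point_z behind it (hold_point_z is the distance from the TCP to the grasp point, in m); z points along the fingers, y is the line along which they close (so a half turn about z gives the same grasp; the last joint's range is limited). The gripper opens to 88 mm and grips with 3 to 60 N. Pads are 19 mm wide; open, the fingers measure 130 mm over their backs; the gripper's body (78 mm by 193 mm) begins 47 mm behind the grasp point.
Start: joints at [1.6, 0.359, 0.012, 0, -1.224, -0.288], TCP at [0.173, 0.652, 0.227] pointing down, gripper open.
Joint ranges: [-3.07, 3.07], [-1.43, 2.12], [-1.02, 1.25], [-3.03, 1.67], [-3.05, -0], [-3.03, 3.03]. Speed limits (rad/s): [2.39, 2.39, 3.01, 3.14, 3.14, 3.14].

### API

Orientations are given as [roll, pitch, yaw] about the fixed x, y, z axes, in that order (R = Rz(yaw) Ry(pitch) Rx(roll)).
In Python, from station import * gives the robot as it stands.
- The arm moves only by the tool apply_moves, never from a script. Its argument "steps" is a list of rows, each an object with "translation": the shift along the world's x, y, z scaled (see below), a list of three; "rotation": the turn, a rotation vector about the world's x, y, z scaled (see below), a list of three. A call has exactly 10 rows; each row is the pose to reach, as a shift and turn from the pose commanded when the call began; what a row does not reach only later rows make up. The controller multiplies each number of a shift by 250 mm and each number of a turn by 30 degrees. A row lasts 1/12 s, in which the tool goes at most 41.7 mm and 7.16 degrees, less where a joint would pass 70% of its speed; a pose out of reach is approached as far as the arm can. A call with a number of a shift or a turn outside -1 to 1 is refused whole. A call with a gripper value outside its range is refused whole. "jaw" is the closure, from -1 (fully open) to 1 (shut), so that 0 is half open, set as the call begins (left out, the last holds). The fingers move at their own pace and stop on an object; "newtons" is the grip in N (left out, the last holds). Time passes only in rows, so rows that repeat a pose let the fingers close, or fill a call up. It gives the time, the measured TCP pose, the force, the opening and the grip force at its end, in the units of the state.
- get_state(): the state, without advancing time (a new reading comes with each control period).
- grab_frame(name): name is "side" or "top"; returns the picture (384x512x3 uint8, blue, green, red); there is no depth.
- camera_model(name): a dict with "fx", "fy", "cx", "cy" (pixels), "xyz" and "rotation" of the camera in the world. Camera axes: x right, y down, z forward; pixel columns grow to the right and rows downward; lengths in m; the calibration is good to about 2 mm. A picture is of the moment at which its call begins. camera_model takes no time and is no camera call.
- job_done(): hands the job in; it is judged then, once.
The state is a dict: "t": time; "q": joint angles; "qd": joint speeds; "joint_efforts": joint torques, N m; "eef_pos": TCP position; "ee_rot": TCP orientation; "force": force on the tool from outside, world axes, zero at the start; "moment": the same for the moment, N m; "width": finger opening in m; "gripper_force": force on a finger pad.
Only numpy, scipy, OpenCV 4.12 (cv2) and the standard library are available. Lean on these libraries where they do the work, as an engineer would, in place of code of your own. Each camera call takes 0.05 s, during which the arm holds its last target. There are 200 camera calls.

### The job

On the blue mat stand two flanged metal cans: take the one that stands with its wide open rim down and seat it, still rim down, flat in the empty pocket of the black carrier, and let go of it. Then lift the loaded carrier by its bridge handle, keeping it level, at least 8 cm clear of its cradle, and finish holding it there still and level by the handle: the program ends while holding, nothing is put down. Leave the rim-up can and everything else on the bench where it is.

Things in the scene. Friction and masses are not known exactly. Their poses are not given: they have to be found in the camera images.
- carrier: Loose black carrier plate, 84 (x) x 236 (y) x 14 (z) mm, mass 0.25 to 0.5 kg, lying in the cradle. Origin at the centre of its underside, z up. Its long side runs along its y axis. Two round pockets 58 mm wide and 6 mm deep (rims chamfered 1.5 mm, floors 8 mm above the underside) lie on its y axis, 78 mm either side of the centre; the one at -y is empty, the one at +y is loaded. An aluminium bridge handle stands between them.
- handle (a point): Centre of the carrier's bridge handle bar, 74 mm above the carrier's underside, axes as the carrier's. The bar is 16 mm thick (x), 50 mm long (y) and 24 mm high (z); two posts carry it, with a window 36 mm high below the bar. Grip it from above across its thickness (along the carrier's x): to either side in x there is nothing but the plate, whose top is 60 mm below the bar's centre; the can bodies in the pockets begin 33 mm past the bar's ends (y).
- pocket (a point): Centre of the floor of the EMPTY pocket (58 mm wide, 6 mm deep), axes as the carrier's. A seated can has its centre 27 mm above this point.
- pocket_full (a point): Centre of the floor of the other pocket, which already holds a can.
- can_center (a point): Centre (half-way up) of the can to be loaded: a loose flanged aluminium can, 54 mm tall, body 40 mm in diameter, open end down with a flange 54 mm in diameter and 5 mm thick at its bottom; closed flat end up. Stands on the mat (3 mm thick) rim down, z up; mass 0.05 to 0.1 kg. Its place and that of the rim-up can are swapped at random. Grip its body across the 40 mm at about mid height; fingertips must stay above the flange.
- can: The same can; origin at the centre of its rim (underside), z up towards its closed end.
- can_rim_up_center (a point): Centre of the other can on the mat, of the same size and material, standing upside down: closed end down, open flanged rim up. Leave it where it is.
- can_loaded_center (a point): Centre of the can (same kind) that already sits rim down in the full pocket; it must stay seated.
- can_loaded: The same loaded can; origin at the centre of its rim (underside), z up.
- cradle: Fixed low grey cradle, 110 (x) x 270 (y) x 25 (z) mm, origin under its centre, axes as the carrier's; the carrier rests on its deck 25 mm above the bench, between two end stops that rise 8 mm above the deck with 5 mm play at each end (y). Open at its long sides.
- tweezers: Bystander: steel tweezers 120 mm long, 6 mm high, lying on the mat between the places of the two cans, along y. Origin near the middle.
- flux_bottle: Bystander: white bottle with blue cap, 34 mm wide, 100 mm tall, standing between the robot and the cradle.
- spool: Bystander: solder spool, 60 mm wide, 40 mm high, beyond the cradle.
- jar: Bystander: amber jar with a black cap, 52 mm wide, 50 mm tall, beyond the mat.
- screwdriver: Bystander: screwdriver 170 mm long with a black handle 26 mm thick, to the right of the mat. Origin mid-length, underside.
- board: Bystander: green circuit board 90 x 70 mm, up to 13 mm high, left of the flux bottle, near the robot.
- mouse: Bystander: black computer mouse 105 x 60 x 30 mm, at the left.
There are look-alikes about, which are no part of the job. What is shaped like the carrier but pink is not meant. Leave any pink look-alike of the can alone.

How it is judged:
By the outcome, as a careful person would: the job done as asked, in the order asked, and still so for the second after the job is handed in, while the arm keeps its last pose, push and grip.
It also fails if it takes over 42 s, if anything falls off the work surface, if the arm or the gripper's body presses on something with over 40 N, if the wrist force passes 120 N, or if a joint passes its speed limit or range.

## Working session

There is one attempt and no reset: what is moved stays moved. The work goes in short steps, Python scripts to look and compute and a tool call to move; the robot and the scene stay as the last step left them, time stands still between calls to the robot, and variables do not carry over. Pictures are saved under pics/ and viewed, at most 10 in all, crops included, and the job is handed in when it is done.

Besides the shell and the picture viewer there is one more tool, called after "Emit:" as name(argument=value, ...), one argument or row to a line, values as JSON. apply_moves: Moves the arm, as the interface text tells. Shifts and turns lie within -1 to 1; 1 stands for 250 mm of shift or 30 degrees of turn. Its arguments: {"type":"object","properties":{"steps":{"type":"array"},"jaw":{"type":"number"},"newtons":{"type":"number"}},"required":["steps"]}

```bash
mkdir -p pics
python3 - <<'E'
from station import *
import cv2
s=get_state();print({k:s[k] for k in('t','eef_pos','ee_rot','width','force')})
for n in('top','side'):
    cv2.imwrite(f'pics/{n}0.png',grab_frame(n));print(n,camera_model(n))
E
ls
```

```text
{'t': 0.0, 'eef_pos': array([0.17265214, 0.65202332, 0.22561676]), 'ee_rot': array([ 3.13990529e+00, -1.45830700e-04, -2.58921100e-01]), 'width': 0.087500835064803, 'force': array([0.29907406, 0.68554572, 0.15801024])}
top {'fx': 492.1546130045092, 'fy': 492.1546130045092, 'cx': 256.7964234433345, 'cy': 192.71173525697253, 'xyz': array([ 0.14960209, -0.01041025,  1.80523948]), 'rotation': array([-2.96393842e+00,  2.41489745e-03, -1.58547685e+00])}
side {'fx': 348.40652839646356, 'fy': 348.40652839646356, 'cx': 255.4821499037039, 'cy': 185.35355182927893, 'xyz': array([ 0.00947719, -0.61426042,  0.61176539]), 'rotation': array([-2.16718213, -0.00650515, -0.65678348])}
pics
```

View pics/top0.png

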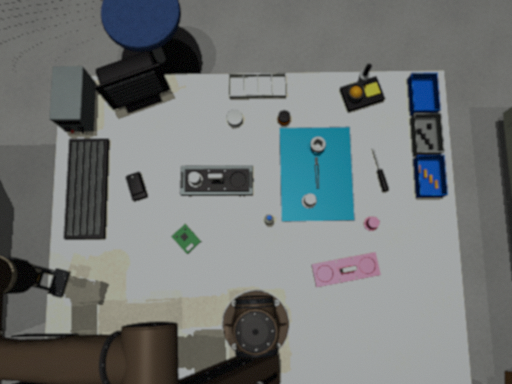

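View pics/side0.png

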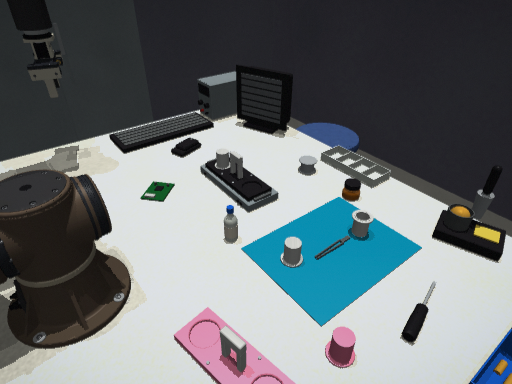

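The top view shows the candidate cans at (310,200), closed top, and (318,144), open hole; the side view shows them at (292,250), flange at the bottom, and (361,224), flange at the top. There is also a pink cup at (372,223). The one that fits is the metal can at top (310,200) / side (292,250). The black carrier is at top (217,180), with its empty pocket on the right (-y). I'll confirm with an enlarged crop.

Run:
```python
import cv2,numpy as np
t=cv2.imread('pics/top0.png');s=cv2.imread('pics/side0.png')
r=lambda im,x,y,w,h:cv2.resize(im[y:y+h,x:x+w],(400,300),interpolation=cv2.INTER_CUBIC)
cv2.imwrite('pics/m1.png',np.vstack([np.hstack([r(t,176,150,84,63),r(t,278,130,84*100//84,75)]),np.hstack([r(s,190,140,100,75),r(s,270,200,120,90)])]))
```

```text
(no output)
```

View pics/m1.png

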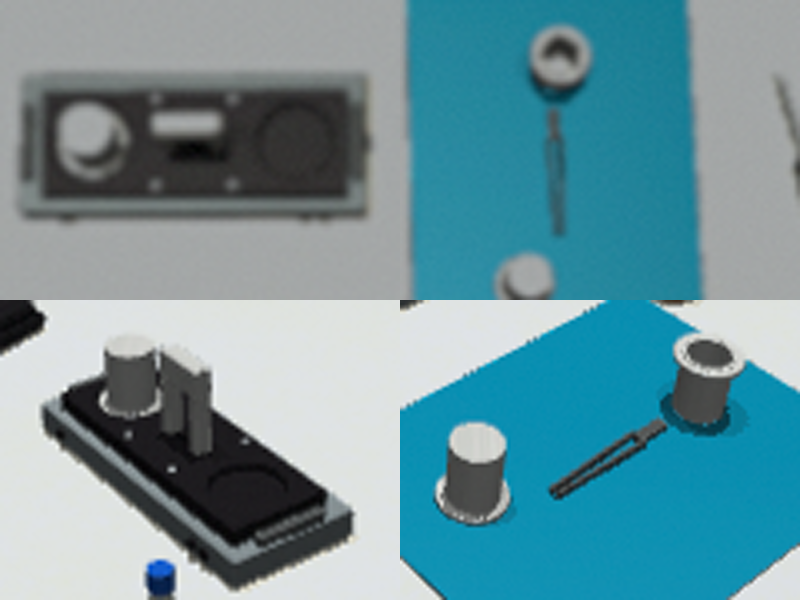

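The crop confirms it: the near metal can (lower left) has its flange at the bottom and closed end up, and the far one is rim-up. The carrier has its loaded pocket at +y and its empty pocket at -y. Next I'll measure both cameras separately.

```bash
cat > h.py <<'E'
import cv2,numpy as np
from scipy.spatial.transform import Rotation as Ro
from scipy.optimize import minimize,least_squares
from scipy.ndimage import map_coordinates
from station import *
C={n:camera_model(n) for n in('top','side')}
def proj(n,P):
    c=C[n];p=(np.atleast_2d(P)-c['xyz'])@Ro.from_euler('xyz',c['rotation']).as_matrix()
    return np.c_[c['fx']*p[:,0]/p[:,2]+c['cx'],c['fy']*p[:,1]/p[:,2]+c['cy']]
def back(n,uv,z):
    c=C[n];d=Ro.from_euler('xyz',c['rotation']).as_matrix()@[(uv[0]-c['cx'])/c['fx'],(uv[1]-c['cy'])/c['fy'],1]
    return c['xyz']+d*(z-c['xyz'][2])/d[2]
a=np.linspace(0,2*np.pi,60,endpoint=False)
def ring(x,y,z,r): return np.c_[x+r*np.cos(a),y+r*np.sin(a),0*a+z]
def can_pts(n,x,y,z0):
    return [proj(n,ring(x,y,z0+z,r)) for z,r in((0,.027),(.005,.027),(.005,.02),(.054,.02))]
def canmask(n,x,y,z0,shape,S=8):
    m=np.zeros((shape[0]*S,shape[1]*S),np.uint8)
    q=can_pts(n,x,y,z0)
    for g in(np.vstack(q[:2]),np.vstack(q[2:])):
        cv2.fillConvexPoly(m,cv2.convexHull(np.float32((g+.5)*S-.5)).round().astype(int),255)
    return cv2.resize(m,(shape[1],shape[0]),interpolation=cv2.INTER_AREA)/255.
E
python3 - <<'E'
from h import *
I={n:cv2.imread(f'pics/{n}0.png') for n in C}
for n,uv in(('top',(310,200)),('side',(292,250))):
    im=I[n].astype(float);g=back(n,uv,.03)[:2]
    u0,v0=uv[0]-18,uv[1]-22
    sl=np.s_[v0:v0+44,u0:u0+36]
    w=im[sl][...,0]-im[sl][...,2]     # blue-red: mat high, can ~0
    bg=np.median(w);soft=np.clip(1-w/bg,0,1)
    print(n,'bg',bg,'area',soft.sum())
    def f(p): return ((canmask(n,p[0],p[1],.003,im.shape[:2])[sl]-soft)**2).sum()
    r=minimize(f,g,method='Nelder-Mead',options=dict(initial_simplex=[g,g+[.01,0],g+[0,.01]],xatol=1e-4))
    print(n,'can',r.x,r.fun,'model area',canmask(n,*r.x,.003,im.shape[:2])[sl].sum())
# plate
t=np.linspace(-1,1,80)
def rect(p,hx,hy,z,off):
    hx+=off;hy+=off
    L=np.vstack([np.c_[hx+0*t,t*.1],np.c_[-hx+0*t,t*.1],np.c_[t*.035,hy+0*t],np.c_[t*.035,-hy+0*t]])
    c,s=np.cos(p[2]),np.sin(p[2])
    return np.c_[p[0]+c*L[:,0]-s*L[:,1],p[1]+s*L[:,0]+c*L[:,1],0*L[:,0]+z]
for n in C:
    gr=cv2.cvtColor(I[n],cv2.COLOR_BGR2GRAY).astype(float)
    S=lambda P:map_coordinates(gr,proj(n,P)[:,::-1].T,order=1)
    g=np.r_[back('top',(216.7,179.8),.039)[:2],0]
    keep=np.ones(320,bool)
    if n=='side': keep[80:160]=0; keep[240:]=0   # only far edges seen against the deck
    def f(p): return -np.minimum(S(rect(p,.042,.118,.039,.003))-S(rect(p,.042,.118,.039,-.003)),60)[keep].mean()
    if n=='top':
        r=minimize(f,g,method='Nelder-Mead',options=dict(initial_simplex=[g,g+[.006,0,0],g+[0,.006,0],g+[0,0,.05]],xatol=1e-4)); 
        print(n,'carrier',g,r.x,r.fun)
    # pocket (rim at z .039, r .029+chamfer) : dark crescent edges, just report projected
print('top corners',proj('top',rect(r.x,.042,.118,.039,0)[[0,79,80,159]]).round(1).tolist())
p=r.x
c,s=np.cos(p[2]),np.sin(p[2]);W=lambda x,y,z:[p[0]+c*x-s*y,p[1]+s*x+c*y,.025+z]
Q={'h':W(0,0,.086),'pk':W(0,-.078,.014),'c1':W(.042,-.118,.014),'c2':W(-.042,-.118,.014),'c3':W(-.042,.118,.014),'c4':W(.042,.118,.014)}
for k,v in Q.items(): print(k,np.round(v,4),proj('top',v).round(1),proj('side',v).round(1))
# overlay
out=[]
for n,(x,y,w,h) in(('top',(176,150,84,63)),('side',(190,140,100,75))):
    im=cv2.resize(I[n][y:y+h,x:x+w],(w*8,h*8) if 0 else (400,300),interpolation=cv2.INTER_CUBIC);k=400/w
    def dr(P,col): cv2.polylines(im,[(((proj(n,P)+.5-[x,y])*k)).round().astype(int)],True,col,1)
    dr([Q[i] for i in('c1','c2','c3','c4')],(0,255,0))
    dr(ring(Q['pk'][0],Q['pk'][1],.039,.029),(0,255,255))
    dr([W(i*.008,j*.025,.086) for i,j in((1,1),(-1,1),(-1,-1),(1,-1))],(0,0,255))
    l=W(0,.078,.008+.054);dr(ring(*l,.02),(255,0,255))
    out.append(im)
cv2.imwrite('pics/o1.png',np.hstack(out))
E
```

```text
top bg 118.0 area 247.35593220338984
top can [ 0.43981538 -0.20204916] 39.14104528333687 model area 177.6313725490196
side bg 165.0 area 557.1636363636363
side can [ 0.43837452 -0.20350873] 9.80010523606623 model area 559.9803921568628
top carrier [0.51703744 0.13539775 0.        ] [ 0.51659402  0.13446392 -0.01511532] -37.41624599856682
top corners [[244.3, 168.7], [190.0, 168.7], [244.2, 191.2], [189.4, 191.2]]
h [0.5166 0.1345 0.111 ] [[215.3 175.8]] [[235.6 153.9]]
pk [0.5154 0.0565 0.039 ] [[238.2 179.9]] [[251.2 186. ]]
c1 [0.5568 0.0158 0.039 ] [[249.2 168.7]] [[271.  187.5]]
c2 [0.4728 0.0171 0.039 ] [[249.1 191.2]] [[247.5 197.6]]
c3 [0.4764 0.2531 0.039 ] [[184.5 191.2]] [[204.9 162.8]]
c4 [0.5604 0.2518 0.039 ] [[185.1 168.7]] [[226.8 155.3]]
```

View pics/o1.png

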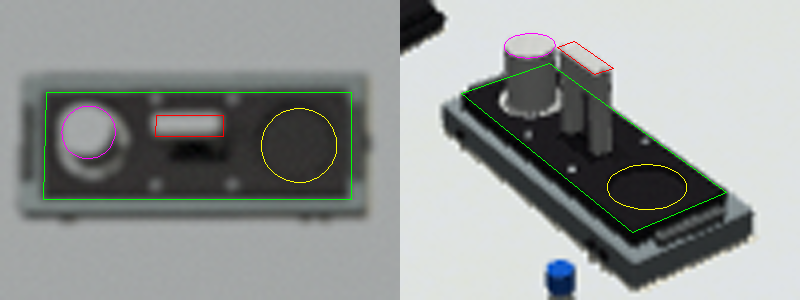

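The overlay fits: the carrier plate outline matches in both views, with the empty pocket at about (0.515, 0.057) and the handle at about (0.517, 0.135). The can is at about (0.439, -0.203). Both are within reach, so I start moving, with the arm bowed outward and turning toward yaw -90°.

Emit:
apply_moves(
  steps=[
    {"translation": [0.1, -0.1, 0], "rotation": [0, 0, -0.1]},
    {"translation": [0.2, -0.2, 0], "rotation": [0, 0, -0.2]},
    {"translation": [0.3, -0.3, 0], "rotation": [0, 0, -0.3]},
    {"translation": [0.4, -0.4, 0], "rotation": [0, 0, -0.4]},
    {"translation": [0.5, -0.5, 0], "rotation": [0, 0, -0.5]},
    {"translation": [0.6, -0.6, 0], "rotation": [0, 0, -0.6]},
    {"translation": [0.7, -0.7, 0], "rotation": [0, 0, -0.7]},
    {"translation": [0.8, -0.8, 0], "rotation": [0, 0, -0.8]},
    {"translation": [0.9, -0.9, 0], "rotation": [0, 0, -0.9]},
    {"translation": [1, -1, 0], "rotation": [0, 0, -1]},
  ],
  jaw=-1,
)

```text
t: 0.93
eef_pos: [0.4235, 0.401, 0.2264]
ee_rot: [3.141, 0.0, -0.785]
force: [0.6, -0.7, -0.1]
width: 0.0878
gripper_force: 0.0
```

Emit:
apply_moves(
  steps=[
    {"translation": [0.01, -0.1, 0], "rotation": [0, 0, -0.1]},
    {"translation": [0.02, -0.2, 0], "rotation": [0, 0, -0.2]},
    {"translation": [0.03, -0.3, 0], "rotation": [0, 0, -0.3]},
    {"translation": [0.04, -0.4, 0], "rotation": [0, 0, -0.4]},
    {"translation": [0.05, -0.5, 0], "rotation": [0, 0, -0.5]},
    {"translation": [0.06, -0.6, 0], "rotation": [0, 0, -0.6]},
    {"translation": [0.07, -0.7, 0], "rotation": [0, 0, -0.7]},
    {"translation": [0.08, -0.8, 0], "rotation": [0, 0, -0.8]},
    {"translation": [0.09, -0.9, 0], "rotation": [0, 0, -0.9]},
    {"translation": [0.1, -1, 0], "rotation": [0, 0, -1]},
  ],
)

```text
t: 1.77
eef_pos: [0.4474, 0.1512, 0.2264]
ee_rot: [3.141, 0.0, -1.308]
force: [0.5, -0.9, 0.4]
width: 0.0876
gripper_force: 0.0
```

Emit:
apply_moves(
  steps=[
    {"translation": [0, -0.1, 0], "rotation": [0, 0, -0.05]},
    {"translation": [0, -0.2, 0], "rotation": [0, 0, -0.1]},
    {"translation": [0, -0.3, 0], "rotation": [0, 0, -0.15]},
    {"translation": [0, -0.4, 0], "rotation": [0, 0, -0.2]},
    {"translation": [0, -0.5, 0], "rotation": [0, 0, -0.25]},
    {"translation": [0, -0.6, 0], "rotation": [0, 0, -0.3]},
    {"translation": [0, -0.7, 0], "rotation": [0, 0, -0.35]},
    {"translation": [0, -0.8, 0], "rotation": [0, 0, -0.4]},
    {"translation": [0, -0.9, 0], "rotation": [0, 0, -0.45]},
    {"translation": [0, -1, 0], "rotation": [0, 0, -0.507]},
  ],
)

```text
t: 2.6
eef_pos: [0.4473, -0.0987, 0.2265]
ee_rot: [3.141, 0.0, -1.573]
force: [-0.5, -0.1, -0.2]
width: 0.088
gripper_force: 0.0
```

Run:
```python
from h import *
import station
print([(k,getattr(station,k)) for k in dir(station) if 'hold' in k.lower() or k.isupper()])
s=get_state();print({k:s[k] for k in s if k not in('joint_efforts','qd')})
# refined, robust can fits (mask only near model) 
I={n:cv2.imread(f'pics/{n}0.png') for n in C}
im=I['top'].astype(float);w=im[...,0]-im[...,2];soft=np.clip(1-w/118,0,1)
sl=np.s_[190:212,298:322]
f=lambda p:((canmask('top',p[0],p[1],.003,im.shape[:2])[sl]-soft[sl])**2).sum()
g=np.array([.44,-.202]);r=minimize(f,g,method='Nelder-Mead',options=dict(initial_simplex=[g,g+[.006,0],g+[0,.006]],xatol=1e-4))
print(r.x,r.fun,soft[sl].sum(),canmask('top',*r.x,.003,im.shape[:2])[sl].sum())
print('bottle',back('top',(269,219),.1),'twz',back('top',(317,188),.009))
```

```text
[('hold_point_z', 0.0188)]
{'t': 2.6, 'q': array([ 2.14689734e-01, -6.84254025e-03, -4.42971601e-01, -1.99717492e-04,
       -1.13472250e+00, -2.16451587e-01]), 'eef_pos': array([ 0.44734646, -0.09869268,  0.22646978]), 'ee_rot': array([ 3.14149982e+00,  1.64934839e-04, -1.57264255e+00]), 'force': array([-0.45972021, -0.08625254, -0.24657622]), 'moment': array([ 0.06604542, -0.11328536,  0.03432263]), 'gripper_force': 0.0, 'width': 0.0879551969092854}
[ 0.43980918 -0.20195365] 4.179950167222936 182.70338983050848 177.42745098039217
bottle [ 0.36204564 -0.05196466  0.1       ] twz [ 0.48653716 -0.23460275  0.009     ]
```

The can is at (0.439, -0.203), with the cameras agreeing to about 1.5 mm. I go over it and descend to TCP z of about 0.016, with the tips 8 mm above the flange.

Emit:
apply_moves(
  steps=[
    {"translation": [-0.01, -0.1, 0], "rotation": [0, 0, 0]},
    {"translation": [-0.02, -0.2, 0], "rotation": [0, 0, 0]},
    {"translation": [-0.03, -0.32, -0.04], "rotation": [0, 0, 0]},
    {"translation": [-0.035, -0.419, -0.1], "rotation": [0, 0, 0]},
    {"translation": [-0.035, -0.419, -0.2], "rotation": [0, 0, 0]},
    {"translation": [-0.035, -0.419, -0.3], "rotation": [0, 0, 0]},
    {"translation": [-0.035, -0.419, -0.4], "rotation": [0, 0, 0]},
    {"translation": [-0.035, -0.419, -0.5], "rotation": [0, 0, 0]},
    {"translation": [-0.035, -0.419, -0.56], "rotation": [0, 0, 0]},
    {"translation": [-0.035, -0.419, -0.6], "rotation": [0, 0, 0]},
  ],
)

```text
t: 3.43
eef_pos: [0.4375, -0.2022, 0.0744]
ee_rot: [3.138, 0.0, -1.572]
force: [-0.4, 0.9, 0.2]
width: 0.0877
gripper_force: 0.0
```

Emit:
apply_moves(
  steps=[
    {"translation": [0, 0, -0.05], "rotation": [0, 0, 0]},
    {"translation": [0, 0, -0.1], "rotation": [0, 0, 0]},
    {"translation": [0, 0, -0.15], "rotation": [0, 0, 0]},
    {"translation": [0, 0, -0.19], "rotation": [0, 0, 0]},
    {"translation": [0, 0, -0.22], "rotation": [0, 0, 0]},
    {"translation": [0, 0, -0.235], "rotation": [0, 0, 0]},
    {"translation": [0, 0, -0.242], "rotation": [0, 0, 0]},
    {"translation": [0, 0, -0.242], "rotation": [0, 0, 0]},
    {"translation": [0, 0, -0.242], "rotation": [0, 0, 0]},
    {"translation": [0, 0, -0.242], "rotation": [0, 0, 0]},
  ],
)

```text
t: 4.27
eef_pos: [0.4394, -0.2023, 0.0166]
ee_rot: [-3.141, -0.0, -1.571]
force: [0.1, 0.2, 0.0]
width: 0.0876
gripper_force: 0.0
```

Run:
```python
from h import *
s=get_state();print(s['eef_pos'],s['force'])
i=grab_frame('side');j=grab_frame('top')
r=lambda im,x,y,w,h:cv2.resize(im[y:y+h,x:x+w],(400,300),interpolation=cv2.INTER_CUBIC)
cv2.imwrite('pics/g1.png',np.hstack([r(i,240,190,120,90),r(j,270,150,80,60)]))
```

```text
[ 0.43941831 -0.20229028  0.01659174] [0.12959515 0.17823497 0.00898396]
```

View pics/g1.png

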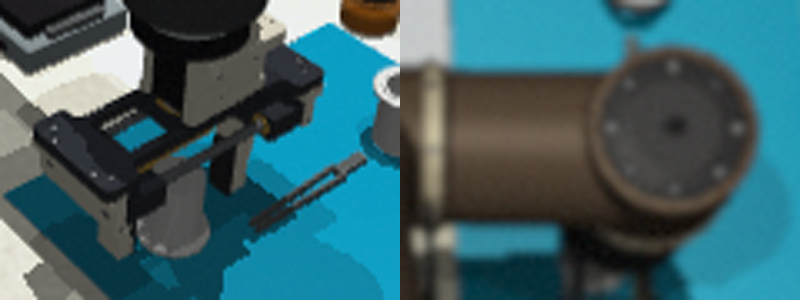

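The side crop shows the fingers astride the can at (175,215), with the flange free below and the tweezers clear. I close with 20 N, then lift.

Emit:
apply_moves(
  steps=[
    {"translation": [0, 0, 0], "rotation": [0, 0, 0]},
    {"translation": [0, 0, 0], "rotation": [0, 0, 0]},
    {"translation": [0, 0, 0], "rotation": [0, 0, 0]},
    {"translation": [0, 0, 0], "rotation": [0, 0, 0]},
    {"translation": [0, 0, 0], "rotation": [0, 0, 0]},
    {"translation": [0, 0, 0], "rotation": [0, 0, 0]},
    {"translation": [0, 0, 0], "rotation": [0, 0, 0]},
    {"translation": [0, 0, 0], "rotation": [0, 0, 0]},
    {"translation": [0, 0, 0], "rotation": [0, 0, 0]},
    {"translation": [0, 0, 0], "rotation": [0, 0, 0]},
  ],
  jaw=1,
  newtons=20,
)

```text
t: 5.2
eef_pos: [0.439, -0.2023, 0.016]
ee_rot: [3.142, 0.0, -1.571]
force: [0.4, 0.2, -0.4]
width: 0.0397
gripper_force: 20.0
```

Emit:
apply_moves(
  steps=[
    {"translation": [0, 0, 0.03], "rotation": [0, 0, 0]},
    {"translation": [0, 0, 0.09], "rotation": [0, 0, 0]},
    {"translation": [0, 0, 0.17], "rotation": [0, 0, 0]},
    {"translation": [0, 0, 0.27], "rotation": [0, 0, 0]},
    {"translation": [0, 0, 0.37], "rotation": [0, 0, 0]},
    {"translation": [0, 0, 0.47], "rotation": [0, 0, 0]},
    {"translation": [0.01, 0.04, 0.55], "rotation": [0, 0, 0]},
    {"translation": [0.03, 0.12, 0.6], "rotation": [0, 0, 0]},
    {"translation": [0.06, 0.22, 0.62], "rotation": [0, 0, 0]},
    {"translation": [0.09, 0.32, 0.62], "rotation": [0, 0, 0]},
  ],
)

```text
t: 6.03
eef_pos: [0.4623, -0.1217, 0.1735]
ee_rot: [-3.138, 0.0, -1.573]
force: [0.6, 0.5, -0.5]
width: 0.0399
gripper_force: 20.0
```

Emit:
apply_moves(
  steps=[
    {"translation": [0.03, 0.1, 0], "rotation": [0, 0, 0]},
    {"translation": [0.06, 0.2, 0], "rotation": [0, 0, 0]},
    {"translation": [0.09, 0.3, 0], "rotation": [0, 0, 0]},
    {"translation": [0.12, 0.4, 0], "rotation": [0, 0, 0]},
    {"translation": [0.15, 0.5, 0], "rotation": [0, 0, -0.01]},
    {"translation": [0.18, 0.6, 0], "rotation": [0, 0, -0.02]},
    {"translation": [0.205, 0.68, -0.03], "rotation": [0, 0, -0.03]},
    {"translation": [0.216, 0.715, -0.1], "rotation": [0, 0, -0.03]},
    {"translation": [0.216, 0.715, -0.18], "rotation": [0, 0, -0.03]},
    {"translation": [0.216, 0.715, -0.22], "rotation": [0, 0, -0.03]},
  ],
)

```text
t: 6.87
eef_pos: [0.5144, 0.0569, 0.1145]
ee_rot: [3.139, -0.001, -1.586]
force: [-1.6, 0.4, -1.2]
width: 0.0398
gripper_force: 20.0
```

Run:
```python
from h import *
for _ in range(3): i=grab_frame('side')
s=get_state();print(s['t'],s['eef_pos'],s['ee_rot'],s['width'])
cv2.imwrite('pics/side1.png',i)
I0=cv2.imread('pics/side0.png')
e=s['eef_pos'];x,y,w,h=200,130,100,75;k=6
def ov(src,f):
    im=cv2.resize(src[y:y+h,x:x+w],None,fx=4,fy=4,interpolation=cv2.INTER_CUBIC)
    for P,c in f: cv2.polylines(im,[((proj('side',P)+.5-[x,y])*4).round().astype(int)],True,c,1)
    return im
zb=e[2]-.0136
pk=[.5154,.0565]
a1=ov(i,[(ring(e[0],e[1],zb,.027),(0,0,255)),(ring(e[0],e[1],zb+.054,.02),(0,0,255)),(ring(*pk,.039,.029),(0,255,255))])
a2=ov(I0,[(ring(*pk,.039,.029),(0,255,255)),(ring(.5154+.156*.015*0+.0024,.2125,.087,.02),(255,0,255)),(ring(.5178,.2125,.038,.027),(255,0,255))])
cv2.imwrite('pics/hv.png',np.hstack([a1,a2]))
```

```text
7.0167 [0.51501897 0.0560092  0.11594487] [ 3.14011300e+00 -9.86446679e-04 -1.58722410e+00] 0.0396470678818823
```

View pics/hv.png

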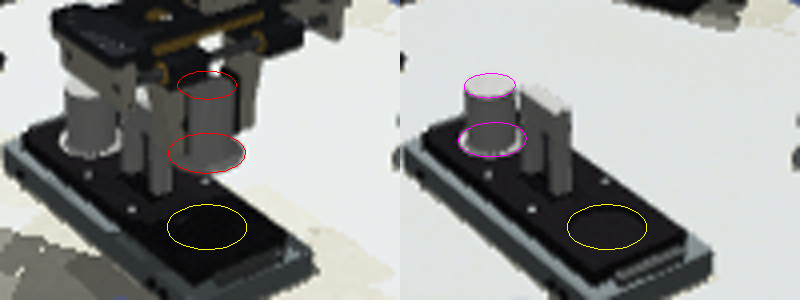

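The held can (red overlay, flange at (208,152)) sits above the empty pocket (207,228). In my plate fit I used the top face height for all edges, though both cameras see the lower edge on the near sides. I'll refit with the correct edge heights and also fit the loaded can.

Run:
```python
from h import *
t=np.linspace(-1,1,80)
def rect(p,off):
    hx,hy=.042+off,.118+off
    L=np.vstack([np.c_[hx+0*t,t*.1],np.c_[-hx+0*t,t*.1],np.c_[t*.035,hy+0*t],np.c_[t*.035,-hy+0*t]])
    z=np.r_[t*0+.039,t*0+.025,t*0+.039,t*0+.025]
    c,s=np.cos(p[2]),np.sin(p[2])
    return np.c_[p[0]+c*L[:,0]-s*L[:,1],p[1]+s*L[:,0]+c*L[:,1],z]
I={n:cv2.imread(f'pics/{n}0.png') for n in C}
for n in C:
    gr=cv2.cvtColor(I[n],cv2.COLOR_BGR2GRAY).astype(float)
    S=lambda P:map_coordinates(gr,proj(n,P)[:,::-1].T,order=1)
    for d in(.003,.004):
        f=lambda p:-np.clip(S(rect(p,d))-S(rect(p,-d)),-20,60).mean()
        best=min((minimize(f,g,method='Nelder-Mead',options=dict(initial_simplex=[g,g+[.005,0,0],g+[0,.005,0],g+[0,0,.03]],xatol=5e-5)) for g in (np.array([.517+i,.135+j,-.01]) for i in(-.003,.003) for j in(-.003,.003))),key=lambda r:r.fun)
        p=best.x;c,s=np.cos(p[2]),np.sin(p[2])
        print(n,d,p.round(4),round(best.fun,1),'pocket',(p[:2]+.078*np.r_[s,-c]).round(4),'loaded',(p[:2]-.078*np.r_[s,-c]).round(4))
# loaded can top disc: bright disc edge
for n in C:
    gr=cv2.cvtColor(I[n],cv2.COLOR_BGR2GRAY).astype(float)
    S=lambda P:map_coordinates(gr,proj(n,P)[:,::-1].T,order=1)
    for nm,g,z,r0,sg in(('loaded top',[.518,.212],.087,.02,1),('loaded flange',[.518,.212],.038,.027,1),('pocket',[.516,.057],.039,.0295,-1)):
        g=np.array(g);d=.003
        f=lambda p:-np.clip(sg*(S(ring(*p,z,r0-d))-S(ring(*p,z,r0+d))),-60,60).mean()
        b=min((minimize(f,g+[i,j],method='Nelder-Mead',options=dict(initial_simplex=[g+[i,j],g+[i+.003,j],g+[i,j+.003]],xatol=5e-5)) for i in(-.003,0,.003) for j in(-.003,0,.003)),key=lambda r:r.fun)
        print(n,nm,b.x.round(4),round(b.fun,1))
# held can in side1
gr=cv2.cvtColor(cv2.imread('pics/side1.png'),cv2.COLOR_BGR2GRAY).astype(float)
print(get_state()['eef_pos'])
```

```text
top 0.003 [ 0.5191  0.1346 -0.0151] -37.3 pocket [0.518  0.0566] loaded [0.5203 0.2126]
top 0.004 [ 0.519   0.1349 -0.0137] -44.0 pocket [0.518  0.0569] loaded [0.5201 0.2129]
side 0.003 [0.5161 0.1391 0.016 ] -48.2 pocket [0.5174 0.0611] loaded [0.5149 0.2171]
side 0.004 [0.5159 0.1394 0.0195] -50.0 pocket [0.5174 0.0614] loaded [0.5143 0.2174]
top loaded top [0.5215 0.2148] -53.4
top loaded flange [0.5195 0.2152] -43.8
top pocket [0.5426 0.0455] -12.4
side loaded top [0.5211 0.2123] -17.1
side loaded flange [0.5162 0.2122] -41.5
side pocket [0.5162 0.0574] -6.2
[0.51501897 0.0560092  0.11594487]
```

Pocket estimates agree on about (0.517, 0.0575). I correct by (+2, +1.7) mm, descend to 8 mm above the plate and look.

Emit:
apply_moves(
  steps=[
    {"translation": [0.004, 0.004, -0.03], "rotation": [0, 0, 0]},
    {"translation": [0.008, 0.007, -0.07], "rotation": [0, 0, 0]},
    {"translation": [0.008, 0.007, -0.11], "rotation": [0, 0, 0]},
    {"translation": [0.008, 0.007, -0.15], "rotation": [0, 0, 0]},
    {"translation": [0.008, 0.007, -0.18], "rotation": [0, 0, 0]},
    {"translation": [0.008, 0.007, -0.205], "rotation": [0, 0, 0]},
    {"translation": [0.008, 0.007, -0.22], "rotation": [0, 0, 0]},
    {"translation": [0.008, 0.007, -0.224], "rotation": [0, 0, 0]},
    {"translation": [0.008, 0.007, -0.224], "rotation": [0, 0, 0]},
    {"translation": [0.008, 0.007, -0.224], "rotation": [0, 0, 0]},
  ],
)

```text
t: 7.85
eef_pos: [0.5178, 0.0583, 0.0603]
ee_rot: [-3.141, 0.0, -1.587]
force: [1.1, 0.1, -0.7]
width: 0.0399
gripper_force: 20.0
```

Run:
```python
from h import *
i=grab_frame('side')
s=get_state();print(s['t'],s['eef_pos'],s['ee_rot'],s['force'])
x,y,w,h=200,130,100,75
def ov(f):
    im=cv2.resize(i[y+15:y+15+h-15,x+25:x+w-20],None,fx=7,fy=7,interpolation=cv2.INTER_CUBIC)
    for P,c in f: cv2.polylines(im,[((proj('side',P)+.5-[x+25,y+15])*7).round().astype(int)],True,c,1)
    return im
e=s['eef_pos'];zb=e[2]-.013
cv2.imwrite('pics/hv2.png',np.hstack([ov([]),ov([(ring(e[0],e[1]-.0004,zb,.027),(0,0,255)),(ring(.517,.0575,.039,.029),(0,255,255))])]))
```

```text
7.9 [0.51780826 0.05836921 0.06042787] [-3.14095794e+00  2.43662494e-04 -1.58707928e+00] [-0.31772835  1.04377898 -0.42264108]
```

View pics/hv2.png

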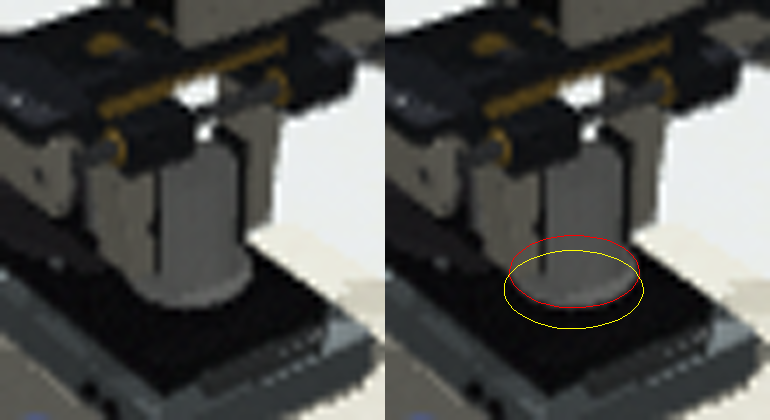

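The flange is 8 mm above the plate and concentric with the pocket to about 1 mm. I lower it slowly.

Emit:
apply_moves(
  steps=[
    {"translation": [-0.001, -0.002, -0.008], "rotation": [0, 0, 0]},
    {"translation": [-0.001, -0.002, -0.016], "rotation": [0, 0, 0]},
    {"translation": [-0.001, -0.002, -0.024], "rotation": [0, 0, 0]},
    {"translation": [-0.001, -0.002, -0.03], "rotation": [0, 0, 0]},
    {"translation": [-0.001, -0.002, -0.036], "rotation": [0, 0, 0]},
    {"translation": [-0.001, -0.002, -0.042], "rotation": [0, 0, 0]},
    {"translation": [-0.001, -0.002, -0.046], "rotation": [0, 0, 0]},
    {"translation": [-0.001, -0.002, -0.05], "rotation": [0, 0, 0]},
    {"translation": [-0.001, -0.002, -0.05], "rotation": [0, 0, 0]},
    {"translation": [-0.001, -0.002, -0.05], "rotation": [0, 0, 0]},
  ],
)

```text
t: 8.73
eef_pos: [0.5172, 0.0577, 0.0475]
ee_rot: [3.141, -0.0, -1.587]
force: [-0.9, 0.1, 0.2]
width: 0.0393
gripper_force: 20.0
```

There's no contact force at 4.5 mm below the rim level, so the can is in the pocket. I lower the last 2 mm.

Emit:
apply_moves(
  steps=[
    {"translation": [0, 0, -0.002], "rotation": [0, 0, 0]},
    {"translation": [0, 0, -0.004], "rotation": [0, 0, 0]},
    {"translation": [0, 0, -0.006], "rotation": [0, 0, 0]},
    {"translation": [0, 0, -0.007], "rotation": [0, 0, 0]},
    {"translation": [0, 0, -0.007], "rotation": [0, 0, 0]},
    {"translation": [0, 0, -0.007], "rotation": [0, 0, 0]},
    {"translation": [0, 0, -0.007], "rotation": [0, 0, 0]},
    {"translation": [0, 0, -0.007], "rotation": [0, 0, 0]},
    {"translation": [0, 0, -0.007], "rotation": [0, 0, 0]},
    {"translation": [0, 0, -0.007], "rotation": [0, 0, 0]},
  ],
)

```text
t: 9.57
eef_pos: [0.5173, 0.0578, 0.046]
ee_rot: [-3.141, 0.0, -1.587]
force: [-1.9, 0.1, 5.0]
width: 0.0395
gripper_force: 20.0
```

It is seated: 5 N of support at TCP z 0.046, as expected. I release and go up, then look.

Emit:
apply_moves(
  steps=[
    {"translation": [0, 0, 0], "rotation": [0, 0, 0]},
    {"translation": [0, 0, 0], "rotation": [0, 0, 0]},
    {"translation": [0, 0, 0], "rotation": [0, 0, 0]},
    {"translation": [0, 0, 0], "rotation": [0, 0, 0]},
    {"translation": [0, 0, 0], "rotation": [0, 0, 0]},
    {"translation": [0, 0, 0], "rotation": [0, 0, 0]},
    {"translation": [0, 0, 0], "rotation": [0, 0, 0]},
    {"translation": [0, 0, 0], "rotation": [0, 0, 0]},
    {"translation": [0, 0, 0], "rotation": [0, 0, 0]},
    {"translation": [0, 0, 0], "rotation": [0, 0, 0]},
  ],
  jaw=-1,
)

```text
t: 10.4
eef_pos: [0.5173, 0.0578, 0.0458]
ee_rot: [-3.142, 0.0, -1.587]
force: [-0.2, 0.4, -0.8]
width: 0.0875
gripper_force: 0.0
```

Emit:
apply_moves(
  steps=[
    {"translation": [0, 0, 0.04], "rotation": [0, 0, 0]},
    {"translation": [0, 0, 0.1], "rotation": [0, 0, 0]},
    {"translation": [0, 0, 0.18], "rotation": [0, 0, 0]},
    {"translation": [0, 0, 0.26], "rotation": [0, 0, 0]},
    {"translation": [0, 0, 0.34], "rotation": [0, 0, 0]},
    {"translation": [0, 0, 0.42], "rotation": [0, 0, 0]},
    {"translation": [0, 0, 0.48], "rotation": [0, 0, 0]},
    {"translation": [0, 0, 0.52], "rotation": [0, 0, 0]},
    {"translation": [0, 0, 0.54], "rotation": [0, 0, 0]},
    {"translation": [0, 0, 0.54], "rotation": [0, 0, 0]},
  ],
)

```text
t: 11.23
eef_pos: [0.5177, 0.0579, 0.182]
ee_rot: [-3.14, 0.001, -1.587]
force: [0.7, 0.6, 0.7]
width: 0.0879
gripper_force: 0.0
```

Run:
```python
from h import *
i=grab_frame('side');cv2.imwrite('pics/side2.png',i)
s=get_state();print(s['t'],s['eef_pos'],s['ee_rot'],s['width'])
x,y=195,120;k=7
im=cv2.resize(i[y:y+85,x:x+90],None,fx=k,fy=k,interpolation=cv2.INTER_CUBIC)
p=np.array([.5178,.1355,-.012]);c,sn=np.cos(p[2]),np.sin(p[2]);W=lambda a,b,z:[p[0]+c*a-sn*b,p[1]+sn*a+c*b,.025+z]
def dr(P,col): cv2.polylines(im,[((proj('side',P)+.5-[x,y])*k).round().astype(int)],True,col,1)
dr([W(a*.008,b*.025,.086) for a,b in((1,1),(-1,1),(-1,-1),(1,-1))],(0,0,255))
dr([W(-.042,b*.118,.0) for b in(1,-1)]+[W(.042,-.118,0)],(0,255,0))
for b in(-.078,.078): dr(ring(*W(0,b,.062),.02),(255,0,255))
cv2.imwrite('pics/rel.png',im)
```

```text
11.2833 [0.51715358 0.05779065 0.18089378] [-3.14131532e+00  3.87581961e-04 -1.58728054e+00] 0.087596586306905
```

View pics/rel.png

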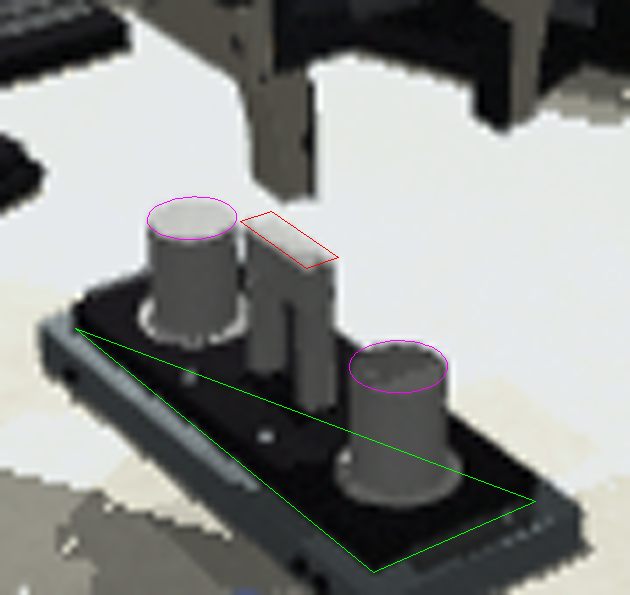

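The image shows the can standing flat in the pocket (400,430), the loaded can still seated (192,270), and the handle bar at (288,240). Handle at about (0.517, 0.136). I go above it and descend, with the grasp point at z 0.099.

Emit:
apply_moves(
  steps=[
    {"translation": [0, 0.04, 0], "rotation": [0, 0, 0]},
    {"translation": [0, 0.1, 0], "rotation": [0, 0, 0]},
    {"translation": [0, 0.17, 0], "rotation": [0, 0, 0]},
    {"translation": [0, 0.24, 0], "rotation": [0, 0, 0.01]},
    {"translation": [0, 0.29, 0], "rotation": [0, 0, 0.02]},
    {"translation": [0, 0.313, 0], "rotation": [0, 0, 0.02]},
    {"translation": [0, 0.313, -0.03], "rotation": [0, 0, 0.02]},
    {"translation": [0, 0.313, -0.07], "rotation": [0, 0, 0.02]},
    {"translation": [0, 0.313, -0.12], "rotation": [0, 0, 0.02]},
    {"translation": [0, 0.313, -0.17], "rotation": [0, 0, 0.02]},
  ],
)

```text
t: 12.12
eef_pos: [0.5167, 0.1351, 0.1368]
ee_rot: [3.141, -0.0, -1.577]
force: [-0.2, -0.1, -0.4]
width: 0.0874
gripper_force: 0.0
```

Emit:
apply_moves(
  steps=[
    {"translation": [0, 0, -0.05], "rotation": [0, 0, 0]},
    {"translation": [0, 0, -0.1], "rotation": [0, 0, 0]},
    {"translation": [0, 0, -0.15], "rotation": [0, 0, 0]},
    {"translation": [0, 0, -0.19], "rotation": [0, 0, 0]},
    {"translation": [0, 0, -0.22], "rotation": [0, 0, 0]},
    {"translation": [0, 0, -0.234], "rotation": [0, 0, 0]},
    {"translation": [0, 0, -0.234], "rotation": [0, 0, 0]},
    {"translation": [0, 0, -0.234], "rotation": [0, 0, 0]},
    {"translation": [0, 0, -0.234], "rotation": [0, 0, 0]},
    {"translation": [0, 0, -0.234], "rotation": [0, 0, 0]},
  ],
)

```text
t: 12.95
eef_pos: [0.5176, 0.1362, 0.0805]
ee_rot: [-3.141, 0.001, -1.577]
force: [-0.0, -0.5, 0.3]
width: 0.0878
gripper_force: 0.0
```

Emit:
apply_moves(
  steps=[
    {"translation": [0, 0, 0], "rotation": [0, 0, 0]},
    {"translation": [0, 0, 0], "rotation": [0, 0, 0]},
    {"translation": [0, 0, 0], "rotation": [0, 0, 0]},
    {"translation": [0, 0, 0], "rotation": [0, 0, 0]},
    {"translation": [0, 0, 0], "rotation": [0, 0, 0]},
    {"translation": [0, 0, 0], "rotation": [0, 0, 0]},
    {"translation": [0, 0, 0], "rotation": [0, 0, 0]},
    {"translation": [0, 0, 0], "rotation": [0, 0, 0]},
    {"translation": [0, 0, 0], "rotation": [0, 0, 0]},
    {"translation": [0, 0, 0], "rotation": [0, 0, 0]},
  ],
  jaw=1,
  newtons=20,
)

```text
t: 13.78
eef_pos: [0.5172, 0.136, 0.0798]
ee_rot: [3.142, -0.0, -1.577]
force: [-0.9, -0.3, -0.2]
width: 0.0264
gripper_force: 0.0
```

Still closing (26 mm). I raise the grip to 50 N and let it settle, then lift slowly.

Emit:
apply_moves(
  steps=[
    {"translation": [0, 0, 0], "rotation": [0, 0, 0]},
    {"translation": [0, 0, 0], "rotation": [0, 0, 0]},
    {"translation": [0, 0, 0], "rotation": [0, 0, 0]},
    {"translation": [0, 0, 0], "rotation": [0, 0, 0]},
    {"translation": [0, 0, 0], "rotation": [0, 0, 0]},
    {"translation": [0, 0, 0], "rotation": [0, 0, 0]},
    {"translation": [0, 0, 0], "rotation": [0, 0, 0]},
    {"translation": [0, 0, 0], "rotation": [0, 0, 0]},
    {"translation": [0, 0, 0], "rotation": [0, 0, 0]},
    {"translation": [0, 0, 0], "rotation": [0, 0, 0]},
  ],
  newtons=50,
)

```text
t: 14.62
eef_pos: [0.5173, 0.1361, 0.0799]
ee_rot: [-3.141, 0.0, -1.577]
force: [2.7, 1.0, -1.7]
width: 0.0158
gripper_force: 50.0
```

Emit:
apply_moves(
  steps=[
    {"translation": [0, 0, 0.004], "rotation": [0, 0, 0]},
    {"translation": [0, 0, 0.01], "rotation": [0, 0, 0]},
    {"translation": [0, 0, 0.018], "rotation": [0, 0, 0]},
    {"translation": [0, 0, 0.026], "rotation": [0, 0, 0]},
    {"translation": [0, 0, 0.034], "rotation": [0, 0, 0]},
    {"translation": [0, 0, 0.042], "rotation": [0, 0, 0]},
    {"translation": [0, 0, 0.05], "rotation": [0, 0, 0]},
    {"translation": [0, 0, 0.056], "rotation": [0, 0, 0]},
    {"translation": [0, 0, 0.06], "rotation": [0, 0, 0]},
    {"translation": [0, 0, 0.06], "rotation": [0, 0, 0]},
  ],
)

```text
t: 15.45
eef_pos: [0.5174, 0.1361, 0.0951]
ee_rot: [-3.141, 0.0, -1.577]
force: [0.5, 0.5, -4.9]
width: 0.0153
gripper_force: 50.0
```

The load is carried (about 5 N). I raise it another 105 mm.

Emit:
apply_moves(
  steps=[
    {"translation": [0, 0, 0.01], "rotation": [0, 0, 0]},
    {"translation": [0, 0, 0.025], "rotation": [0, 0, 0]},
    {"translation": [0, 0, 0.045], "rotation": [0, 0, 0]},
    {"translation": [0, 0, 0.07], "rotation": [0, 0, 0]},
    {"translation": [0, 0, 0.095], "rotation": [0, 0, 0]},
    {"translation": [0, 0, 0.12], "rotation": [0, 0, 0]},
    {"translation": [0, 0, 0.145], "rotation": [0, 0, 0]},
    {"translation": [0, 0, 0.17], "rotation": [0, 0, 0]},
    {"translation": [0, 0, 0.195], "rotation": [0, 0, 0]},
    {"translation": [0, 0, 0.22], "rotation": [0, 0, 0]},
  ],
)

```text
t: 16.28
eef_pos: [0.5173, 0.136, 0.1505]
ee_rot: [-3.141, 0.0, -1.577]
force: [-0.3, 0.1, -4.7]
width: 0.0155
gripper_force: 50.0
```

Emit:
apply_moves(
  steps=[
    {"translation": [0, 0, 0.025], "rotation": [0, 0, 0]},
    {"translation": [0, 0, 0.05], "rotation": [0, 0, 0]},
    {"translation": [0, 0, 0.075], "rotation": [0, 0, 0]},
    {"translation": [0, 0, 0.1], "rotation": [0, 0, 0]},
    {"translation": [0, 0, 0.125], "rotation": [0, 0, 0]},
    {"translation": [0, 0, 0.15], "rotation": [0, 0, 0]},
    {"translation": [0, 0, 0.17], "rotation": [0, 0, 0]},
    {"translation": [0, 0, 0.185], "rotation": [0, 0, 0]},
    {"translation": [0, 0, 0.195], "rotation": [0, 0, 0]},
    {"translation": [0, 0, 0.2], "rotation": [0, 0, 0]},
  ],
)

```text
t: 17.12
eef_pos: [0.5173, 0.136, 0.2002]
ee_rot: [-3.141, 0.0, -1.577]
force: [-0.6, 0.4, -4.7]
width: 0.0158
gripper_force: 50.0
```

Emit:
apply_moves(
  steps=[
    {"translation": [0, 0, 0], "rotation": [0, 0, 0]},
    {"translation": [0, 0, 0], "rotation": [0, 0, 0]},
    {"translation": [0, 0, 0], "rotation": [0, 0, 0]},
    {"translation": [0, 0, 0], "rotation": [0, 0, 0]},
    {"translation": [0, 0, 0], "rotation": [0, 0, 0]},
    {"translation": [0, 0, 0], "rotation": [0, 0, 0]},
    {"translation": [0, 0, 0], "rotation": [0, 0, 0]},
    {"translation": [0, 0, 0], "rotation": [0, 0, 0]},
    {"translation": [0, 0, 0], "rotation": [0, 0, 0]},
    {"translation": [0, 0, 0], "rotation": [0, 0, 0]},
  ],
)

```text
t: 17.95
eef_pos: [0.5173, 0.136, 0.1998]
ee_rot: [-3.142, 0.0, -1.577]
force: [0.4, -0.4, -4.6]
width: 0.0158
gripper_force: 50.0
```

Run:
```python
from h import *
i=grab_frame('side');s=get_state();print(s['t'],s['eef_pos'],s['ee_rot'],s['force'],s['moment'],s['width'])
x,y=180,70;k=4
im=cv2.resize(i[y:y+140,x:x+190],None,fx=k,fy=k,interpolation=cv2.INTER_CUBIC)
e=s['eef_pos'];yw=s['ee_rot'][2]+np.pi/2;c,sn=np.cos(yw),np.sin(yw);z0=e[2]+.0188-.074
W=lambda a,b,z:[e[0]+c*a-sn*b,e[1]+sn*a+c*b,z0+z]
def dr(P,col): cv2.polylines(im,[((proj('side',P)+.5-[x,y])*k).round().astype(int)],True,col,1)
dr([W(a*.042,b*.118,.014) for a,b in((1,1),(-1,1),(-1,-1),(1,-1))],(0,255,0))
for b in(-.078,.078): dr(ring(*W(0,b,.062),.02),(255,0,255))
cv2.imwrite('pics/fin.png',im)
```

```text
18.0 [0.51725818 0.1359876  0.19982151] [-3.14157745e+00 -9.56483582e-06 -1.57668346e+00] [-0.20753447 -0.69839966 -4.62577038] [ 0.08233654 -0.03070175  0.00340013] 0.015543765199571772
```

View pics/fin.png

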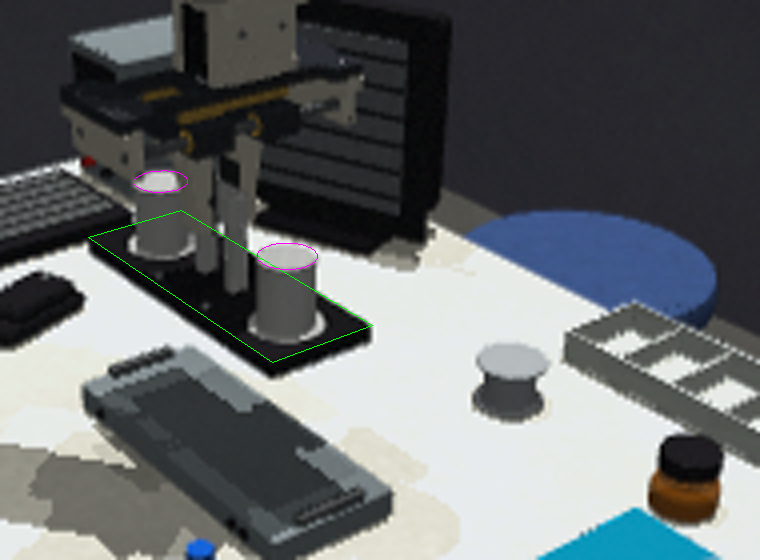

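The carrier hangs level, matching the green level-plate overlay. Both cans are seated, and it is about 120 mm above the cradle deck and still. I hand the job in.

```bash
python3 -c "
from station import *
print(job_done())"
```

```text
the job is handed in; nothing more can be done
None
```

I seated the rim-down can in the empty pocket and let go. The arm now holds the loaded carrier still and level by its handle, about 12 cm above the cradle deck; I handed the job in at 18 s, and no verdict came back.

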